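# Three spacers for the gear kit

### The arm

A 7-joint arm with a two-finger parallel gripper is mounted at the origin on a cart in front of the work surface, level with it; the furniture and walls round the work are solid. World frame = base frame: x ahead of the robot, y to its left, z up, the work surface at z = 0. Lengths are in m, angles in rad, forces in N, time in s.
With the tool pointing down it reaches from about 0.425 to 0.925 m from the base axis. Payload 6.8 kg.
Tool frame: the origin (TCP) lies on the centre line of the jaws, within the pads' length; the fingertips stand 17 mm ahead of it and the grasp point (between the pads) lies 2 mm behind it; z points along the fingers, x is the direction in which the jaws open and shut, and the axes are right-handed (so a half turn about z gives the same grasp; the last joint's range is limited). The gripper opens to 85 mm and grips with 20 to 120 N. Pads are 22 mm wide; open, the fingers measure 114 mm over their backs; the gripper's body (76 mm by 85 mm) begins 54 mm behind the grasp point. The pads swing forward as they close: fully open they stand 13 mm farther back than shut.
Start: joints at [-1.409, 0.477, 0.022, 1.555, -0.011, 1.109, -0.083], TCP at [0.18, 0.651, 0.248] pointing down, gripper open.
Joint ranges: [-2.96, 2.96], [-0.34, 2.1], [-1.41, 1.46], [0.24, 2.44], [-1.37, 4.51], [0.17, 1.92], [-2.96, 2.96]. Speed limits (rad/s): [2.39, 2.39, 3.14, 3.14, 3.14, 3.14, 3.14].

### API

Orientations are given as a unit quaternion [w, x, y, z].
In Python, from station import status, read_camera, camera_model, bot gives the robot as it stands.
- The arm moves only by the tool arm_command, never from a script. Its argument "series" is a list of rows, each a list of 3 entries, a list of its own where there are three numbers: the finger opening in mm, from 0 to 85.4, then the shift along the tool's x, y, z in mm, then the turn about the tool's z in rad. In form: [[gripper, [dx, dy, dz], roll], ...]. A call has 1 to 8 rows; each row is the pose to reach, as a shift and turn from the pose commanded when the call began, along the tool's axes at that moment; what a row does not reach only later rows make up. A row lasts 1/8 s, in which the tool goes at most 62.5 mm and 10.7 degrees, less where a joint would pass 70% of its speed; a pose out of reach is approached as far as the arm can. A call with a gripper value outside its range is refused whole. The fingers move at their own pace and stop on an object; "squeeze" is the grip in N (left out, the last holds). Time passes only in rows, so rows that repeat a pose let the fingers close. It gives the time, the measured TCP pose, the force and the opening at its end, in the units of the state.
- status.get_obs(): the state, without advancing time (a new reading comes with each control period).
- read_camera(name): name is "side" or "top" or "wrist"; returns the picture (400x640x3 uint8, blue, green, red); there is no depth.
- camera_model(name): a dict with "fov_y" (degrees; the focal length in pixels is half the picture's height over the tangent of half this angle, whatever the lens; pixels are square), "cx", "cy" (the principal point, pixels), "R" (3x3) and "t" (3): a world point X has camera coordinates R X + t. Camera axes: x right, y down, z forward; pixel columns grow to the right and rows downward; lengths in m; the calibration is good to about 2 mm. A picture is of the moment at which its call begins: read the wrist's pose just before it. camera_model takes no time and is no camera call; for the wrist camera it gives the pose at the moment of the call.
- bot.hand_in(): hands the job in, once; it reports no verdict.
The state is a dict: "t": time; "q": joint angles; "joint_vel": joint speeds; "joint_torque": joint torques, N m; "eef_pos": TCP position; "tool_rot": TCP orientation; "contact_force": force on the tool from outside, world axes, zero at the start; "torque": the same for the moment, N m; "gripper_width": opening from 0.0 (shut) to 1.0 (fully open).
Only numpy, scipy, OpenCV 4.12 (cv2) and the standard library are available. Lean on these libraries where they do the work, as an engineer would, in place of code of your own. Each camera call takes 0.05 s, during which the arm holds its last target.

### The job

Stand the blue catch tray on the bench under the outlet of the lever dispenser and press the dispenser's sprung lever three full strokes, letting it come right back up each time, so that exactly three bronze spacers drop into the tray and the others stay in the magazine. Then set the tray with its three spacers down level on the free near part of the rubber mat, without shifting the gear and the bearing that lie on the mat's far part.

Things in the scene. Friction and masses are not known exactly. Their poses are not given: they have to be found in the camera images.
- dispenser: Green lever-operated spacer dispenser, fixed to the bench. Origin on the bench under the magazine's axis; z up, +y points out of the outlet, the lever stands out to -y, -x is the magazine's slotted side. Foot plate 90 (x) x 112 (y) x 12 mm, its front edge at y = -20, with a 46 mm wide column on it. Two lever cheeks at y = -52 reach z = 147.
- magazine_top (a point): Centre of the open top of the square sheet-steel magazine (40 x 40 mm outside), 156 mm above the bench. A pusher linked to the lever pushes the lowest spacer out through a gate on the +y side; the rest sink when the pusher goes back.
- outlet (a point): Point 40 mm from the magazine's axis in the dispenser's +y, at z = 70, the height of the steel ledge on which the spacers slide. The ledge (58 mm wide, underside at z = 62) overhangs the foot and ends at y = +12; spacers are pushed off its end and land at about y = 25 to 50. The room under it is free.
- tray_stop (a point): Middle of the front edge of the dispenser's foot (y = -20 in its frame, on the bench). The tray's back wall meets it when the tray is fully home: the tray's y axis is then in line with the dispenser's and its middle is 43 mm from the dispenser's origin, under the outlet.
- lever (a joint): Lever angle in rad: 0 = up (its return spring holds it there), 0.72 = fully pressed (stop). A stroke beyond about 0.6 drops one spacer, a shorter one may not; the next sinks to the gate when the lever is back under about 0.03. Pressing takes about 3 N on the ball at first, 8 N at the end; let go, it springs up by itself within about half a second.
- lever_ball (a point): Centre of the black ball (32 mm diameter) at the lever's end, to be pressed down from above. In the dispenser's frame it is at y = -160, z = 172 at rest and y = -160, z = 91 fully pressed, with 7 mm of bulge to -y half-way (115 mm arc about a level axis along x at y = -52, z = 132).
- tray: Loose open catch tray of blue sheet steel, 90 (x) x 126 (y) x 40 mm high, walls and floor 3 mm, about 0.2 kg; origin at the centre of its underside, z up. At its +y end a black grip stands outside the wall. Its -y end is the back that goes in first under the outlet.
- tray_grip (a point): Middle of the top of the tray's black grip: an upright block 34 mm wide (tray x) and 12 mm thick (tray y) at y = +69 in the tray's frame, from 8 to 70 mm above the tray's underside; it can be pinched across its 12 mm from above, or pushed.
- mat: Black rubber mat fixed on the bench, 300 (x) x 200 (y) x 3 mm; origin at the centre of its underside. Its far (+x) third holds the gear and the bearing; the tray belongs on the nearer part, its middle about 50 mm from the origin in -x, lying along the mat's y, grip either way.
- gear: Loose bronze-coloured gear, 80 mm diameter, 27 mm high, lying flat on the far part of the mat; origin under its centre.
- bearing: Loose ball bearing, 52 mm diameter, 16 mm high, lying flat on the far part of the mat; origin under its centre.
- spacer_1: Loose bronze spacer disc, 30 mm diameter, 12 mm thick, with a dark centre hole, 50 g; number 1 from below in the magazine's stack of six at the start (to be dispensed). Origin at the centre of its underside.
- spacer_2: Loose bronze spacer disc, 30 mm diameter, 12 mm thick, with a dark centre hole, 50 g; number 2 from below in the magazine's stack of six at the start (to be dispensed). Origin at the centre of its underside.
- spacer_3: Loose bronze spacer disc, 30 mm diameter, 12 mm thick, with a dark centre hole, 50 g; number 3 from below in the magazine's stack of six at the start (to be dispensed). Origin at the centre of its underside.
- spacer_4: Loose bronze spacer disc, 30 mm diameter, 12 mm thick, with a dark centre hole, 50 g; number 4 from below in the magazine's stack of six at the start (stays in the magazine). Origin at the centre of its underside.
- spacer_5: Loose bronze spacer disc, 30 mm diameter, 12 mm thick, with a dark centre hole, 50 g; number 5 from below in the magazine's stack of six at the start (stays in the magazine). Origin at the centre of its underside.
- spacer_6: Loose bronze spacer disc, 30 mm diameter, 12 mm thick, with a dark centre hole, 50 g; number 6 from below in the magazine's stack of six at the start (stays in the magazine). Origin at the centre of its underside.

How it is judged:
By the outcome, as a careful person would: the job done as asked, in the order asked, and still so for the second after the job is handed in, with the robot touching nothing.
It also fails if it takes over 72 s, if anything falls off the work surface, if the arm or the gripper's body presses on something with over 40 N, if the wrist force passes 120 N, or if a joint passes its speed limit or range.

## Working session

There is one attempt and no reset: what is moved stays moved. The work goes in short steps, Python scripts to look and compute and a tool call to move; the robot and the scene stay as the last step left them, time stands still between calls to the robot, and variables do not carry over. Pictures are saved under pics/ and viewed, and the job is handed in when it is done.

Besides the shell and the picture viewer there is one more tool, called as name(argument=value, ...) on one line, values as JSON. arm_command: Moves the arm, as the interface text tells. Its arguments: {"type":"object","properties":{"series":{"type":"array"},"squeeze":{"type":"number"}},"required":["series"]}

```bash
mkdir -p pics; ls; python3 - <<'E'
from station import status, read_camera, camera_model, bot
import cv2,numpy as np
np.set_printoptions(precision=4,suppress=True)
for n in ["side","top","wrist"]:
    m=camera_model(n); print(n,m)
    cv2.imwrite(f"pics/{n}0.png",read_camera(n))
print(status.get_obs())
E
```

```text
pics
side {'fov_y': 43.238945207826234, 'cx': 318.9611239983665, 'cy': 196.37343869033802, 'R': array([[-0.942 , -0.3347,  0.025 ],
       [-0.1785,  0.4365, -0.8818],
       [ 0.2843, -0.8351, -0.4709]]), 't': array([0.5412, 0.1342, 1.3845])}
top {'fov_y': 52.73965934417082, 'cx': 318.85865004643114, 'cy': 199.32933928438945, 'R': array([[ 0.0209, -0.9998, -0.0013],
       [-0.9857, -0.0204, -0.1673],
       [ 0.1672,  0.0048, -0.9859]]), 't': array([0.1625, 0.5512, 0.944 ])}
wrist {'fov_y': 65.3076610267035, 'cx': 319.44430056998533, 'cy': 197.99762077720433, 'R': array([[ 0.2667,  0.9638, -0.0016],
       [ 0.9216, -0.2545,  0.2931],
       [ 0.282 , -0.0797, -0.9561]]), 't': array([-0.6747, -0.0393,  0.3784])}
{'t': 0.15, 'q': array([-1.4091,  0.4776,  0.0223,  1.5562, -0.0115,  1.1093, -0.0831]), 'joint_vel': array([ 0.0005, -0.001 ,  0.0014, -0.0035,  0.0003, -0.0005, -0.0006]), 'joint_torque': array([  0.0021, -59.6925,   1.6098, -28.1491,   0.0126,   0.0065,
        -0.    ]), 'eef_pos': array([0.1798, 0.6502, 0.2475]), 'tool_rot': array([ 0.0005,  0.7958,  0.6056, -0.0005]), 'contact_force': array([0.4488, 0.1986, 0.1902]), 'torque': array([ 0.0431,  0.0071, -0.0351]), 'gripper_width': 0.9997859461358083}
```

View pics/side0.png

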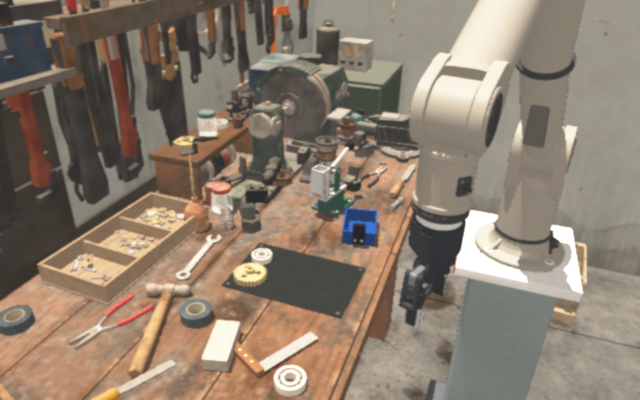

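View pics/top0.png

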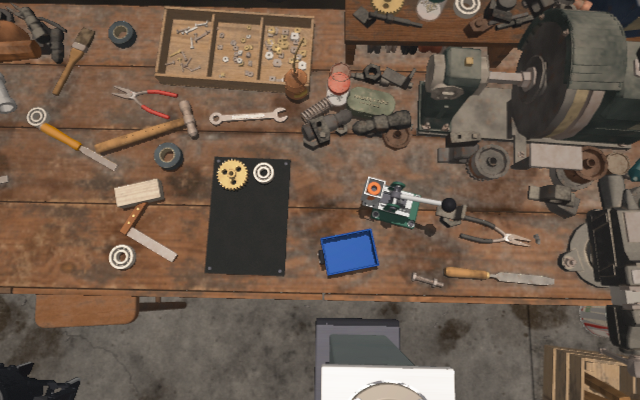

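View pics/wrist0.png

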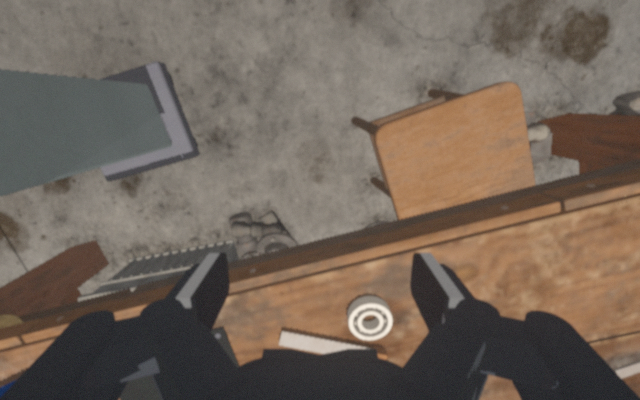

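```bash
cat > h.py <<'E'
from station import status, read_camera, camera_model, bot
import cv2,numpy as np
np.set_printoptions(precision=4,suppress=True)
def fl(m): return 200/np.tan(np.radians(m['fov_y']/2))
def ray(m,u,v):
    d=np.array([(u-m['cx'])/fl(m),(v-m['cy'])/fl(m),1.]); R=np.array(m['R']); return -R.T@np.array(m['t']), R.T@d
def onz(m,u,v,z):
    c,d=ray(m,u,v); return c+d*(z-c[2])/d[2]
def proj(m,X):
    c=np.array(m['R'])@np.array(X)+np.array(m['t']); return np.array([m['cx'],m['cy']])+fl(m)*c[:2]/c[2]
def crop(img,x0,y0,w,h,s,name):
    cv2.imwrite(name,cv2.resize(img[y0:y0+h,x0:x0+w],None,fx=s,fy=s,interpolation=cv2.INTER_CUBIC))
E
python3 - <<'E'
from h import *
t=cv2.imread('pics/top0.png'); s=cv2.imread('pics/side0.png')
crop(t,310,160,160,120,5,'pics/t1.png'); crop(s,290,140,110,110,5,'pics/s1.png')
crop(t,195,145,110,140,4,'pics/t2.png')
E
```

```text
(no output)
```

View pics/t1.png

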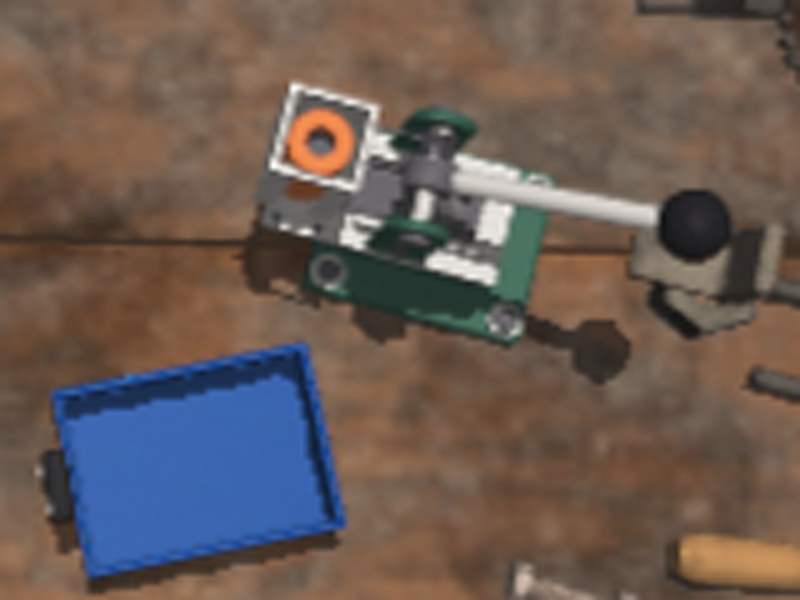

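View pics/s1.png

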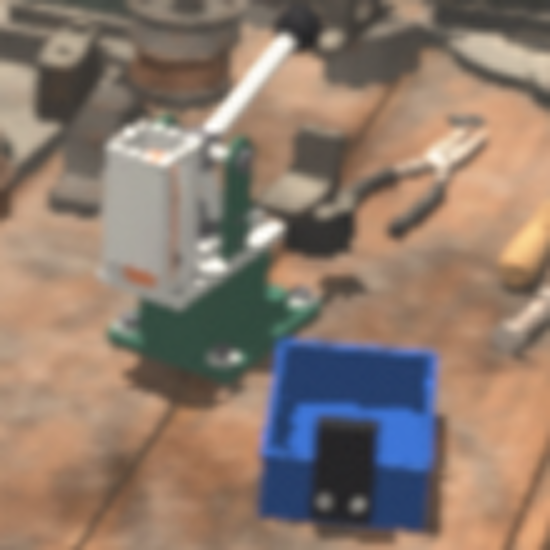

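View pics/t2.png

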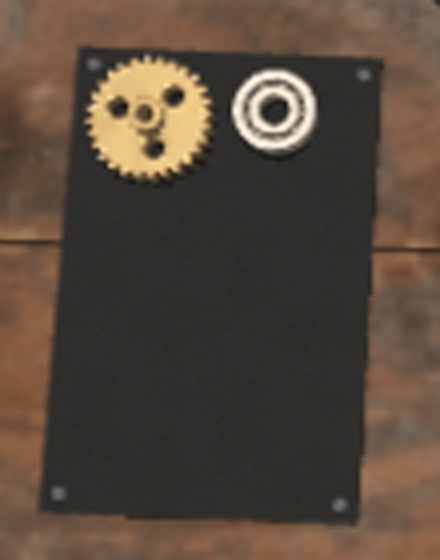

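```bash
python3 - <<'E'
from h import *
T=camera_model('top');S=camera_model('side')
def P(L,x0,y0,s,z): return np.array([onz(T,x0+(a+.5)/s-.5,y0+(b+.5)/s-.5,z) for a,b in L])
mag=P([(293,83),(381,104),(358,190),(270,170)],310,160,5,.156)
print('mag',mag,mag.mean(0), np.linalg.norm(np.diff(mag,axis=0),axis=1))
ball=P([(695,225)],310,160,5,.172)[0]; print('ball top z.172',ball)
d=mag.mean(0)-ball; print('dir y',d/np.linalg.norm(d[:2]),np.linalg.norm(d[:2]),np.arctan2(d[1],d[0]))
ub,vb=290+297.5/5-.5,140+27.5/5-.5
print('side proj ball',proj(S,ball),(ub,vb),'mag',proj(S,mag.mean(0)))
tr=P([(53,393),(307,345),(345,527),(90,578)],310,160,5,.04)
print('tray',tr,tr.mean(0),np.linalg.norm(np.diff(tr,axis=0),axis=1))
for a,b in ((1,0),(2,3),(2,1),(3,0)):
    d=tr[b]-tr[a]; print(np.arctan2(d[1],d[0]))
g=P([(57,485)],310,160,5,.07); print('grip',g)
# tray by mask
t=cv2.imread('pics/top0.png'); hsv=cv2.cvtColor(t,cv2.COLOR_BGR2HSV)
mk=cv2.inRange(hsv,(105,120,40),(125,255,255)); cs,_=cv2.findContours(mk,0,2); c=max(cs,key=cv2.contourArea)
print(cv2.minAreaRect(c),cv2.boxPoints(cv2.minAreaRect(c)))
mt=P([(80,47),(381,60),(357,523),(40,511)],195,145,4,.003)
print('mat',mt,mt.mean(0),np.linalg.norm(np.diff(mt,axis=0),axis=1))
for a,b in ((1,0),(2,3)): 
    d=mt[b]-mt[a]; print(np.arctan2(d[1],d[0]))
print('gear',P([(150,117)],195,145,4,.027),'brg',P([(275,111)],195,145,4,.016))
E
```

```text
mag [[0.583  0.0659 0.156 ]
 [0.5744 0.0273 0.156 ]
 [0.5358 0.0376 0.156 ]
 [0.5439 0.076  0.156 ]] [0.5593 0.0517 0.156 ] [0.0396 0.0399 0.0392]
ball top z.172 [ 0.5208 -0.1037  0.172 ]
dir y [ 0.2405  0.9707 -0.0999] 0.1600996003627091 1.3279398372037563
side proj ball [348.3947 145.3035] (349.0, 145.0) mag [319.3265 167.8712]
tray [[0.453  0.1687 0.04  ]
 [0.479  0.0452 0.04  ]
 [0.3916 0.027  0.04  ]
 [0.365  0.1492 0.04  ]] [0.4222 0.0975 0.04  ] [0.1262 0.0892 0.1251]
1.77802984572191
1.7857344467422034
0.2055338927732161
0.21818171059083177
grip [[0.4079 0.166  0.07  ]]
((349.15704345703125, 251.5547332763672), (37.91905212402344, 52.617469787597656), 78.95906829833984) [[319.7043 237.9845]
 [371.3479 227.9077]
 [378.6098 265.1249]
 [326.9662 275.2017]]
mat [[0.6633 0.4488 0.003 ]
 [0.6586 0.252  0.003 ]
 [0.3616 0.2571 0.003 ]
 [0.3648 0.4546 0.003 ]] [0.5121 0.3531 0.003 ] [0.1969 0.297  0.1975]
1.546891428815773
1.5545907202652507
gear [[0.6118 0.395  0.027 ]] brg [[0.62   0.3177 0.016 ]]
```

```bash
cat >> h.py <<'E'
def plan(*targets):
    "targets: (x,y,z,yaw of tool x) -> total shifts mm in present tool axes and roll"
    o=status.get_obs(); w,x,y,z=o['tool_rot']
    from scipy.spatial.transform import Rotation as Ro
    R=Ro.from_quat([x,y,z,w]).as_matrix(); yaw=np.arctan2(R[1,0],R[0,0])
    print('t',round(o['t'],2),'pos',o['eef_pos'],'yaw',yaw,'tz',R[:,2],'f',o['contact_force'],'g',o['gripper_width'])
    for X in targets:
        d=R.T@(np.array(X[:3])-o['eef_pos'])*1000; r=-(X[3]-yaw)
        r=(r+np.pi/2)%np.pi-np.pi/2
        print(X,'->',d.round(1),round(r,3),'dist',np.linalg.norm(d).round(0))
E
python3 - <<'E'
from h import *
plan((.408,.165,.16,1.783),(.408,.165,.062,1.783))
E
```

```text
t 0.15 pos [0.1798 0.6502 0.2475] yaw 1.3009715055610986 tz [-0.0003 -0.0014 -1.    ] f [0.4488 0.1986 0.1902] g 0.9997859461358083
(0.408, 0.165, 0.16, 1.783) -> [-406.7  349.3   88.1] -0.482 dist 543.0
(0.408, 0.165, 0.062, 1.783) -> [-406.5  349.3  186.1] -0.482 dist 567.0
```

arm_command(series=[[50,[-45,39,10],-0.06],[50,[-90,78,20],-0.12],[50,[-135,117,30],-0.2],[50,[-180,156,40],-0.28],[50,[-225,195,50],-0.36],[50,[-270,234,60],-0.44],[50,[-315,271,70],-0.482],[50,[-360,310,80],-0.482]], squeeze=60)

```text
t: 1.15
eef_pos: [0.3832, 0.2193, 0.1681]
tool_rot: [0.0, 0.628, 0.778, 0.0]
contact_force: [1.1, 0.8, 0.0]
gripper_width: 0.583
```

```bash
python3 - <<'E'
from h import *
plan((.408,.165,.12,1.783),(.408,.165,.062,1.783))
E
```

```text
t 1.15 pos [0.3832 0.2193 0.1681] yaw 1.783776531080483 tz [ 0.0004  0.0004 -1.    ] f [1.0506 0.8235 0.0035] g 0.5827049623300612
(0.408, 0.165, 0.12, 1.783) -> [-58.3  12.7  48.1] 0.001 dist 77.0
(0.408, 0.165, 0.062, 1.783) -> [-58.3  12.7 106.1] 0.001 dist 122.0
```

arm_command(series=[[50,[-30,6,24],0],[50,[-58,13,40],0],[50,[-58,13,48],0],[50,[-58,13,48],0]])

```text
t: 1.65
eef_pos: [0.4071, 0.1675, 0.1199]
tool_rot: [-0.0, 0.628, 0.778, -0.0]
contact_force: [-0.1, 0.8, 0.3]
gripper_width: 0.587
```

```bash
python3 - <<'E'
from h import *
m=camera_model('wrist'); w=read_camera('wrist'); 
plan((.408,.165,.062,1.783))
print(proj(m,(.408,.165,.07)))
cv2.imwrite('pics/w1.png',w)
E
```

```text
t 1.7 pos [0.4073 0.1681 0.1204] yaw 1.7843281678910488 tz [-0.0003  0.0003 -1.    ] f [-0.3423  0.0021 -0.8715] g 0.5855405391090491
(0.408, 0.165, 0.062, 1.783) -> [-3.1  0.  58.4] 0.001 dist 58.0
[315.2554 229.433 ]
```

View pics/w1.png

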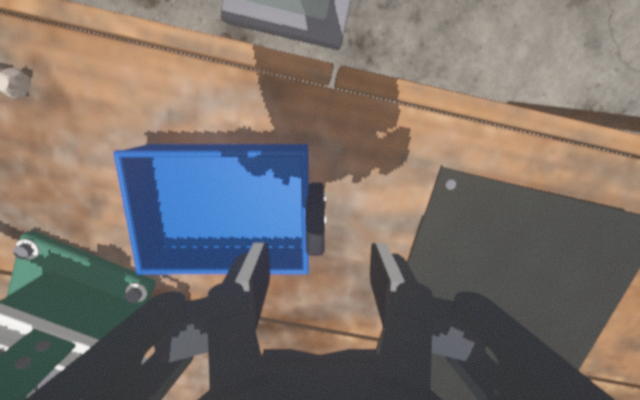

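```bash
python3 - <<'E'
from h import *
m=camera_model('wrist'); print('cam', -np.array(m['R']).T@m['t'])
a=1.783; c=np.array([.4222,.0975,0]); ey=np.array([np.cos(a),np.sin(a),0]); ex=np.array([ey[1],-ey[0],0])
w=cv2.imread('pics/w1.png')
for z in (.008,.07):
    L=[proj(m,c+ex*x+ey*y+[0,0,z]) for x,y in ((-.017,.063),(.017,.063),(.017,.075),(-.017,.075))]
    print(np.array(L)); cv2.polylines(w,[np.int32(L)],True,(0,0,255) if z>.05 else (0,255,255))
L=[proj(m,c+ex*x+ey*y+[0,0,.04]) for x,y in ((-.045,-.063),(.045,-.063),(.045,.063),(-.045,.063))]
print(np.array(L));cv2.polylines(w,[np.int32(L)],True,(0,255,0))
crop(w,100,120,260,180,3,'pics/w1o.png')
E
```

```text
cam [0.336  0.1524 0.2452]
[[307.9327 177.2082]
 [308.3366 218.118 ]
 [323.1349 218.133 ]
 [323.3368 177.2249]]
[[304.2429 201.3141]
 [304.96   253.5013]
 [324.2855 253.5197]
 [324.6146 201.3353]]
[[113.2837 146.4549]
 [136.695  268.8114]
 [307.2232 268.9691]
 [305.8072 146.6741]]
```

View pics/w1o.png

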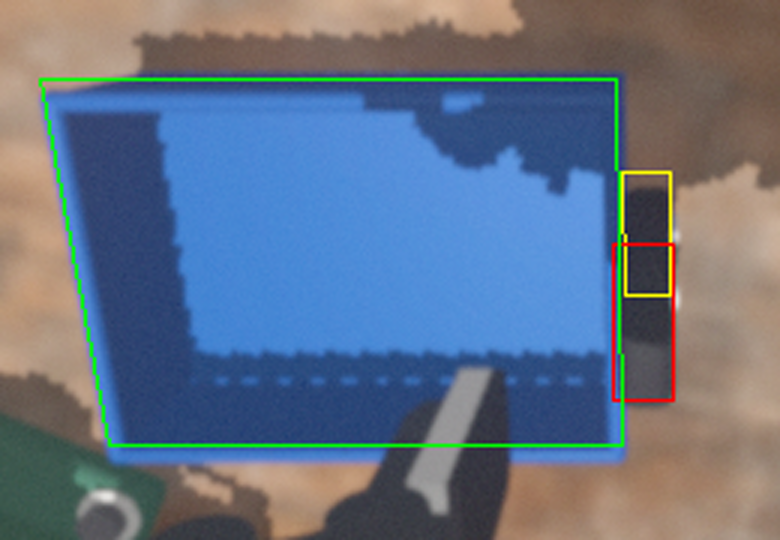

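arm_command(series=[[50,[-2,1,30],0],[50,[-2,1,58],0],[50,[-2,1,58],0],[0,[-2,1,58],0],[0,[-2,1,58],0],[0,[-2,1,58],0],[0,[-2,1,58],0]], squeeze=60)

```text
t: 2.58
eef_pos: [0.4099, 0.1654, 0.0636]
tool_rot: [0.0, 0.628, 0.778, 0.001]
contact_force: [-1.8, -2.3, 7.7]
gripper_width: 0.122
```

```bash
python3 - <<'E'
from h import *
plan()
w=read_camera('wrist');cv2.imwrite('pics/w2.png',w)
E
```

```text
t 2.58 pos [0.4099 0.1654 0.0636] yaw 1.782654934700662 tz [ 0.0019  0.0009 -1.    ] f [-1.7761 -2.2748  7.7492] g 0.12248171194893788
```

View pics/w2.png

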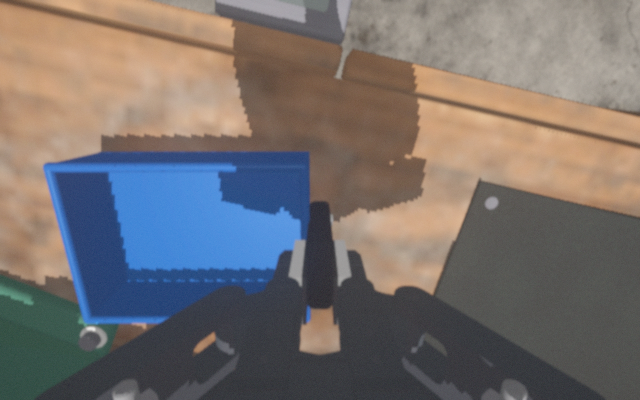

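```bash
python3 - <<'E'
from h import *
plan((.41,.165,.085,1.783),(.45,.25,.085,1.5),(.6055,.238,.085,1.328))
E
```

```text
t 2.62 pos [0.4099 0.1654 0.0636] yaw 1.7826963735772035 tz [ 0.0019  0.0009 -1.    ] f [-0.9465 -2.338   7.3072] g 0.1282106310282515
(0.41, 0.165, 0.085, 1.783) -> [ -0.4   0.1 -21.4] -0.0 dist 21.0
(0.45, 0.25, 0.085, 1.5) -> [ 74.3  57.  -21.2] 0.283 dist 96.0
(0.6055, 0.238, 0.085, 1.328) -> [ 29.9 206.5 -20.9] 0.455 dist 210.0
```

arm_command(series=[[0,[0,0,-12],0],[0,[15,10,-22],0],[0,[45,30,-22],0.1],[0,[72,57,-22],0.2],[0,[65,95,-22],0.28],[0,[55,135,-22],0.36],[0,[42,175,-22],0.43],[0,[30,206,-22],0.455]])

```text
t: 3.62
eef_pos: [0.6061, 0.2398, 0.0851]
tool_rot: [-0.0, 0.788, 0.616, 0.001]
contact_force: [-0.1, -0.5, -3.4]
gripper_width: 0.126
```

```bash
python3 - <<'E'
from h import *
m=camera_model('wrist'); w=read_camera('wrist'); plan((.6055,.238,.064,1.328),(.5859,.1604,.064,1.328))
cv2.imwrite('pics/w3.png',w); s=read_camera('side'); crop(s,270,130,150,130,5,'pics/s3.png')
t=read_camera('top');cv2.imwrite('pics/t3.png',t)
E
```

```text
t 3.67 pos [0.6107 0.2379 0.0857] yaw 1.3247257538583153 tz [ 0.0067  0.0006 -1.    ] f [ 3.9461 -0.6869 -2.1891] g 0.1273942528321781
(0.6055, 0.238, 0.064, 1.328) -> [-1.2 -5.2 21.6] -0.003 dist 22.0
(0.5859, 0.1604, 0.064, 1.328) -> [-81.3  -5.3  21.5] -0.003 dist 84.0
```

View pics/w3.png

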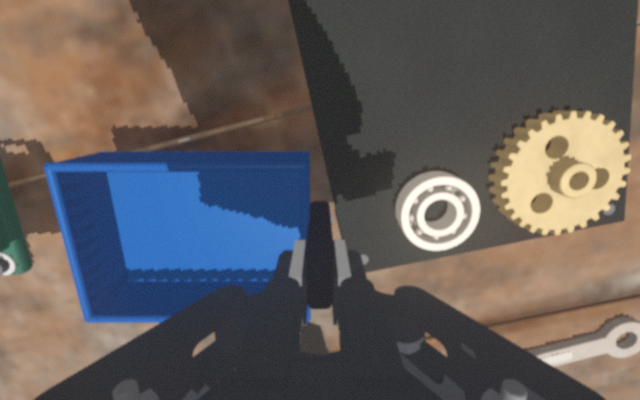

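View pics/s3.png

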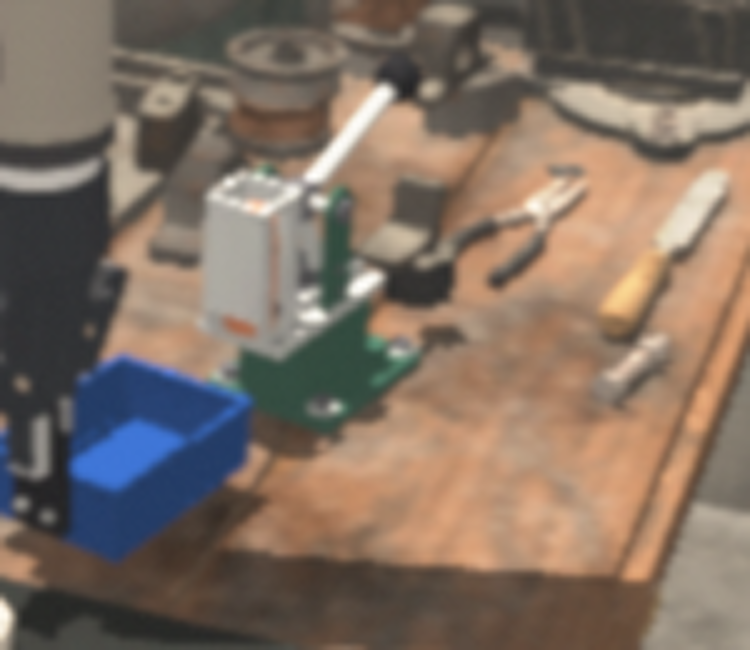

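View pics/t3.png

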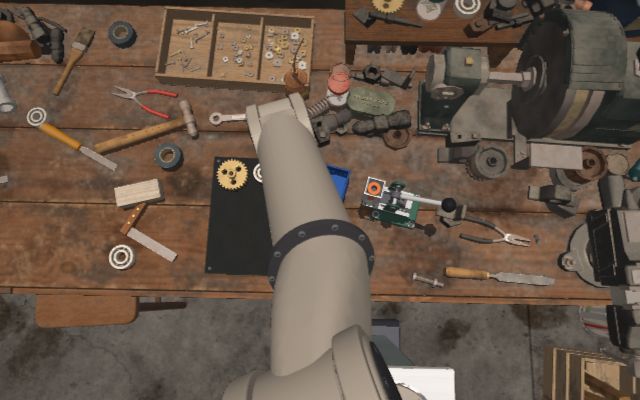

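arm_command(series=[[0,[0,-5,10],0],[0,[0,-5,21.5],-0.003],[0,[-10,-5,21.5],-0.003],[0,[-30,-5,21.5],-0.003],[0,[-50,-5,21.5],-0.003],[0,[-65,-5,21.5],-0.003],[0,[-75,-5,21.5],-0.003],[0,[-76,-5,21.5],-0.003]])

```text
t: 4.78
eef_pos: [0.5812, 0.1635, 0.0633]
tool_rot: [0.0, 0.787, 0.617, 0.0]
contact_force: [0.6, 1.4, 7.0]
gripper_width: 0.124
```

```bash
python3 - <<'E'
from h import *
plan((.5859,.1604,.064,1.328))
m=camera_model('wrist'); w=read_camera('wrist'); plan((.5859,.1604,.064,1.328))
cv2.imwrite('pics/w4.png',w); s=read_camera('side'); crop(s,270,130,150,130,5,'pics/s4.png')
E
```

```text
t 4.78 pos [0.5812 0.1635 0.0633] yaw 1.328974970029844 tz [ 0.0006 -0.0005 -1.    ] f [0.6132 1.4137 6.9914] g 0.12390695835337867
(0.5859, 0.1604, 0.064, 1.328) -> [-1.9  5.3 -0.7] 0.001 dist 6.0
t 4.83 pos [0.5812 0.1635 0.0633] yaw 1.3292299001133223 tz [ 0.0006 -0.0006 -1.    ] f [0.947  0.92   7.1138] g 0.12662887998643066
(0.5859, 0.1604, 0.064, 1.328) -> [-1.9  5.3 -0.7] 0.001 dist 6.0
```

View pics/w4.png

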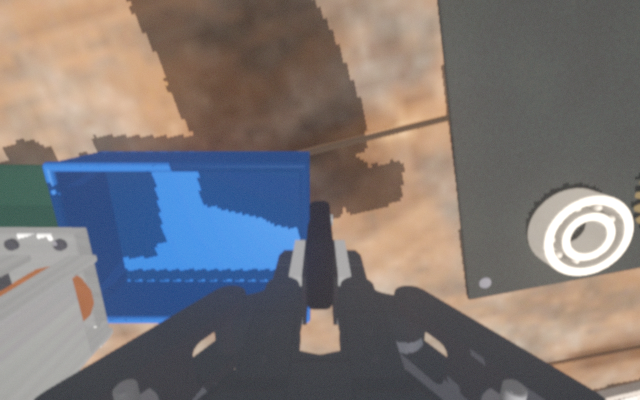

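View pics/s4.png

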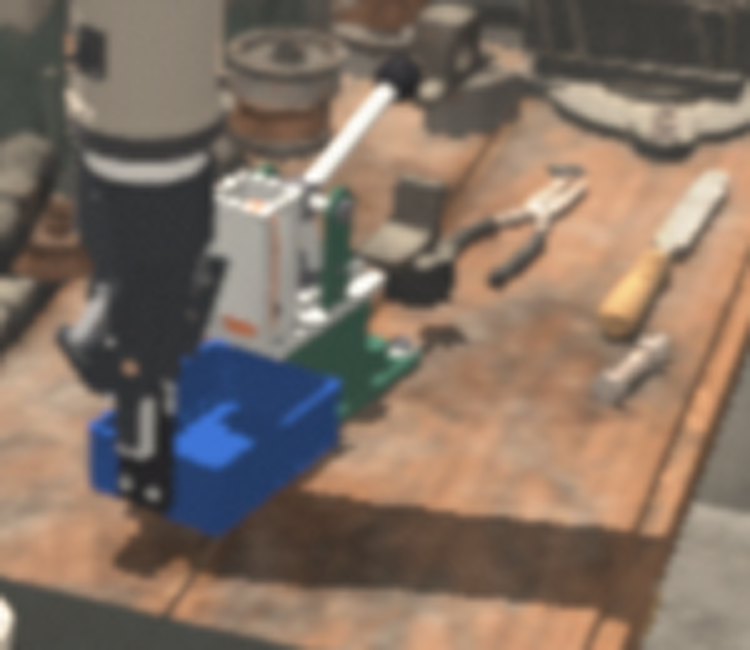

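arm_command(series=[[0,[0,3,0],0],[0,[0,5.3,0],0],[0,[-2,5.3,0],0.001],[0,[-4,5.3,0],0.001],[0,[-5,5.3,0],0.001],[0,[-5,5.3,0],0.001]])

```text
t: 5.62
eef_pos: [0.5835, 0.1611, 0.0633]
tool_rot: [-0.002, 0.787, 0.617, -0.0]
contact_force: [-4.5, 7.9, 11.7]
gripper_width: 0.123
```

```bash
python3 - <<'E'
from h import *
plan((.5859,.1604,.064,1.328))
E
```

```text
t 5.62 pos [0.5835 0.1611 0.0633] yaw 1.3310357850162422 tz [-0.0023  0.0026 -1.    ] f [-4.5278  7.931  11.6815] g 0.12349440402284648
(0.5859, 0.1604, 0.064, 1.328) -> [-0.2  2.5 -0.7] 0.003 dist 3.0
```

arm_command(series=[[0,[4,0,-1],0],[0,[4,2,-1],0],[0,[4,3,-1],0],[0,[0,3,-1],0],[0,[-1,2.5,-0.5],0],[0,[-1,2.5,-0.5],0]])

```text
t: 6.38
eef_pos: [0.5864, 0.1602, 0.0634]
tool_rot: [-0.002, 0.787, 0.617, 0.001]
contact_force: [-2.7, 9.6, 5.7]
gripper_width: 0.127
```

```bash
python3 - <<'E'
from h import *
plan((.5859,.1604,.064,1.328))
E
```

```text
t 6.38 pos [0.5864 0.1602 0.0634] yaw 1.33072009688364 tz [-0.001   0.0033 -1.    ] f [-2.6778  9.5983  5.6509] g 0.12695954052349478
(0.5859, 0.1604, 0.064, 1.328) -> [ 0.  -0.5 -0.6] 0.003 dist 1.0
```

arm_command(series=[[40,[0,0,0],0],[40,[0,0,0],0],[40,[0,0,0],0],[40,[0,0,-20],0],[40,[0,0,-70],0],[20,[0,0,-130],0],[0,[0,0,-185],0],[0,[0,0,-210],0]])

```text
t: 7.38
eef_pos: [0.5885, 0.1575, 0.2787]
tool_rot: [0.001, 0.787, 0.617, 0.003]
contact_force: [0.2, 0.3, -0.9]
gripper_width: 0.002
```

```bash
python3 - <<'E'
from h import *
m=camera_model('wrist'); w=read_camera('wrist'); plan((.5198,-.1065,.26,1.328),(.5198,-.1065,.21,1.328))
cv2.imwrite('pics/w5.png',w)
E
```

```text
t 7.42 pos [0.5895 0.1578 0.2809] yaw 1.3291562082113433 tz [ 0.0089  0.0037 -1.    ] f [-0.0173 -0.4586  3.3117] g 0.005377640936942646
(0.5198, -0.1065, 0.26, 1.328) -> [-273.4   -4.6   19.3] 0.001 dist 274.0
(0.5198, -0.1065, 0.21, 1.328) -> [-273.7   -5.    69.3] 0.001 dist 282.0
```

View pics/w5.png

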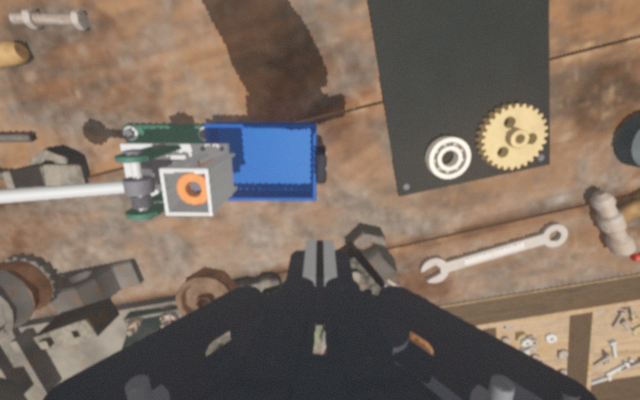

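arm_command(series=[[0,[-50,0,0],0],[0,[-105,-1,5],0],[0,[-160,-2,12],0],[0,[-210,-3,19],0],[0,[-250,-4,19],0],[0,[-273,-4,19],0],[0,[-273,-4,19],0],[0,[-273,-4,19],0]])

```text
t: 8.43
eef_pos: [0.5184, -0.1053, 0.2545]
tool_rot: [-0.0, 0.787, 0.617, 0.0]
contact_force: [0.1, -0.3, -0.3]
gripper_width: 0.001
```

```bash
python3 - <<'E'
from h import *
m=camera_model('wrist'); w=read_camera('wrist'); plan((.5198,-.1065,.21,1.328),(.5198,-.1065,.123,1.328))
print('ball',proj(m,(.5205,-.1036,.172)),'tip',proj(m,status.get_obs()['eef_pos']-[0,0,.017]))
cv2.imwrite('pics/w6.png',w)
s=read_camera('side'); crop(s,270,110,150,130,5,'pics/s6.png')
E
```

```text
t 8.47 pos [ 0.5186 -0.1049  0.2545] yaw 1.331951381282411 tz [ 0.0003  0.0006 -1.    ] f [ 0.0543  0.3418 -0.4888] g 0.0021520474885630522
(0.5198, -0.1065, 0.21, 1.328) -> [-1.2  1.6 44.5] 0.004 dist 44.0
(0.5198, -0.1065, 0.123, 1.328) -> [ -1.3   1.5 131.5] 0.004 dist 131.0
ball [321.5351 213.2282] tip [318.9653 254.4861]
```

View pics/w6.png

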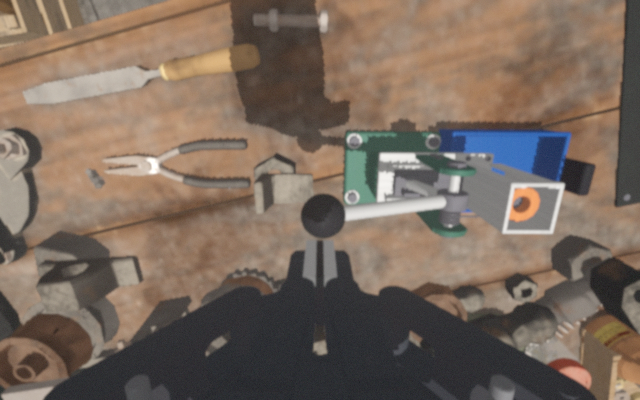

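View pics/s6.png

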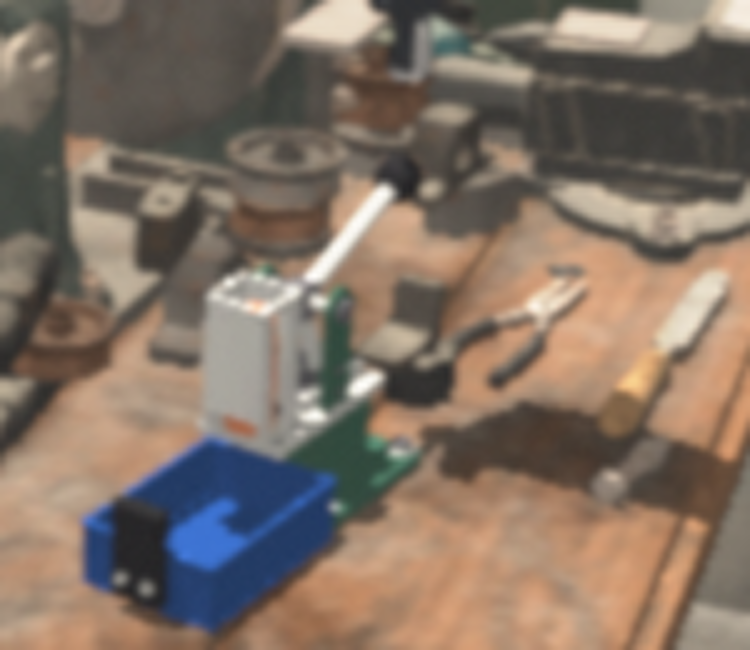

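arm_command(series=[[0,[-1,1.5,35],0],[0,[-1,1.5,55],0],[0,[-1,1.5,75],0],[0,[-1,1.5,95],0],[0,[-1,1.5,115],0],[0,[-1,1.5,127],0],[0,[-1,1.5,132],0],[0,[-1,1.5,132],0]])

```text
t: 9.52
eef_pos: [0.5213, -0.1061, 0.1238]
tool_rot: [0.0, 0.786, 0.618, 0.001]
contact_force: [-1.9, 2.5, 13.9]
gripper_width: 0.005
```

```bash
python3 - <<'E'
from h import *
plan((.5198,-.1065,.123,1.328))
s=read_camera('side'); crop(s,270,110,150,130,5,'pics/s7.png')
E
```

```text
t 9.53 pos [ 0.5213 -0.1061  0.1238] yaw 1.3321514222587736 tz [ 0.0025  0.0013 -1.    ] f [-1.9022  2.4748 13.9006] g 0.005374704583164312
(0.5198, -0.1065, 0.123, 1.328) -> [-0.7 -1.3  0.8] 0.004 dist 2.0
```

View pics/s7.png

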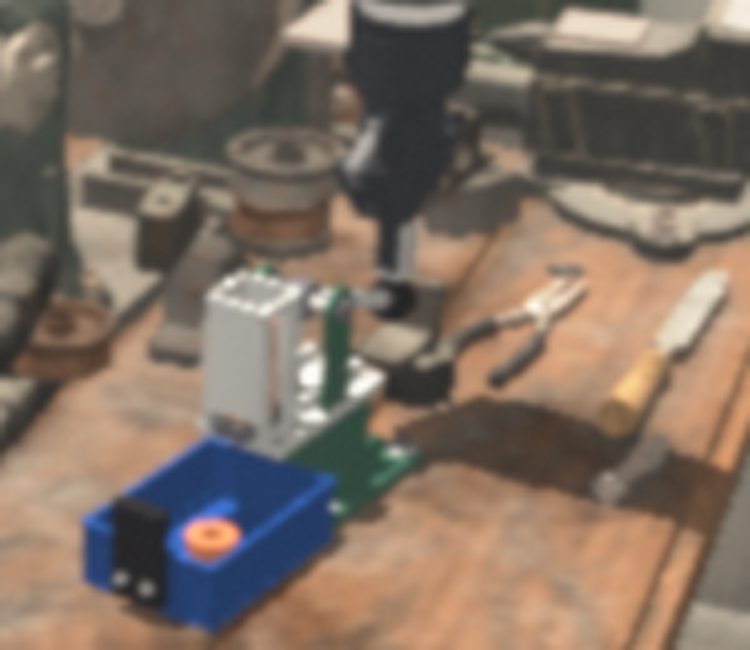

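arm_command(series=[[0,[0,0,-30],0],[0,[0,0,-60],0],[0,[0,0,-90],0],[0,[0,0,-98],0],[0,[0,0,-98],0],[0,[0,0,-98],0],[0,[0,0,-98],0],[0,[0,0,-98],0]])

```text
t: 10.58
eef_pos: [0.5191, -0.1078, 0.2197]
tool_rot: [-0.0, 0.787, 0.617, -0.0]
contact_force: [-0.7, 0.3, -0.1]
gripper_width: -0.001
```

```bash
python3 - <<'E'
from h import *
plan((.5198,-.1065,.123,1.328))
s=read_camera('side'); crop(s,270,110,150,130,5,'pics/s8.png')
E
```

```text
t 10.57 pos [ 0.5191 -0.1078  0.2197] yaw 1.3298820417387798 tz [-0.0011 -0.0001 -1.    ] f [-0.6946  0.2614 -0.0712] g -0.0009631191175767126
(0.5198, -0.1065, 0.123, 1.328) -> [ 1.4  0.5 96.7] 0.002 dist 97.0
```

View pics/s8.png

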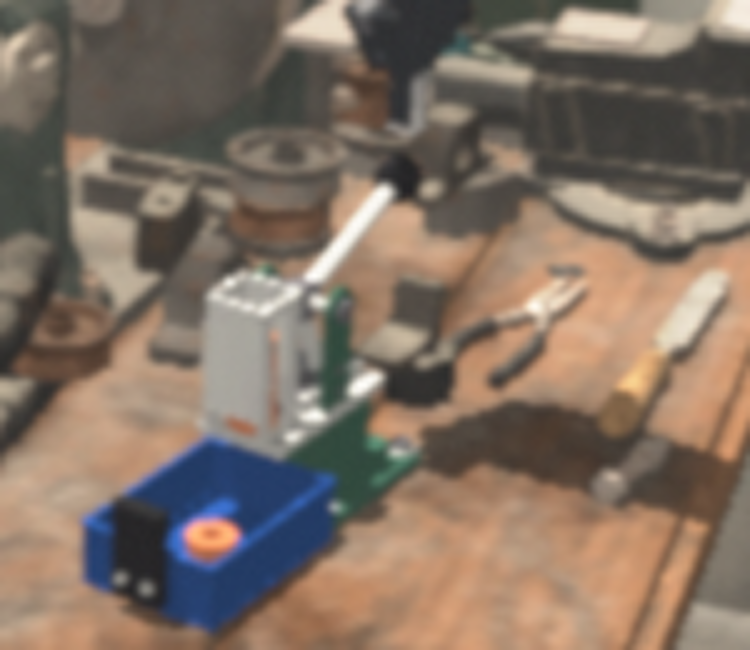

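Lever is back up (ball at its old pixel), the next spacer shows orange at the gate, one spacer in the tray. Second stroke.

arm_command(series=[[0,[0,0,15],0],[0,[0,0,35],0],[0,[0,0,55],0],[0,[0,0,75],0],[0,[0,0,90],0],[0,[0,0,98],0],[0,[0,0,98],0],[0,[0,0,98],0]])

```text
t: 11.62
eef_pos: [0.5206, -0.1079, 0.1235]
tool_rot: [0.001, 0.787, 0.617, 0.001]
contact_force: [-3.3, 0.5, 18.8]
gripper_width: 0.004
```

```bash
python3 - <<'E'
from h import *
plan()
s=read_camera('side'); crop(s,270,110,150,130,5,'pics/s9.png')
E
```

```text
t 11.62 pos [ 0.5206 -0.1079  0.1235] yaw 1.3296435779632865 tz [ 0.0026  0.0005 -1.    ] f [-3.2599  0.4511 18.7844] g 0.004222799314769283
```

View pics/s9.png

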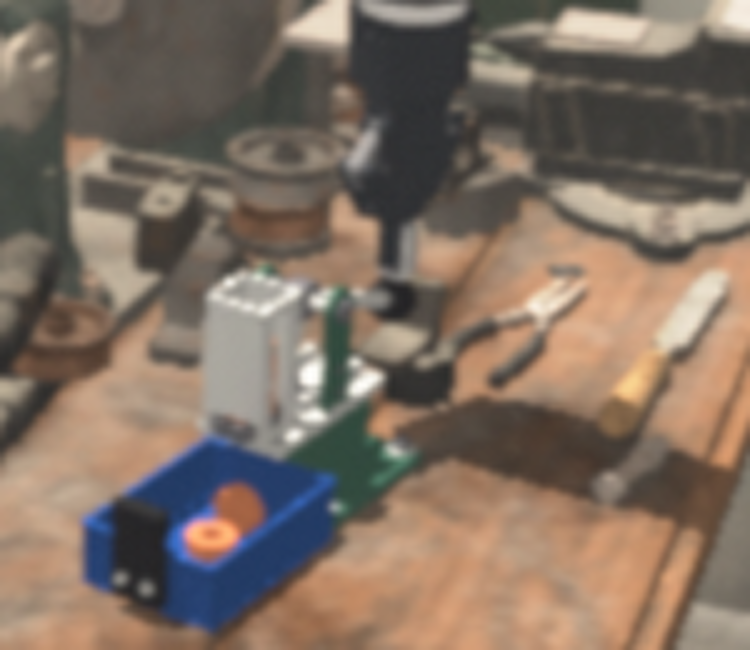

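arm_command(series=[[0,[0,0,-30],0],[0,[0,0,-60],0],[0,[0,0,-90],0],[0,[0,0,-98],0],[0,[0,0,-98],0],[0,[0,0,-98],0],[0,[0,0,-98],0],[0,[0,0,-98],0]])

```text
t: 12.68
eef_pos: [0.5191, -0.1078, 0.2197]
tool_rot: [-0.0, 0.787, 0.617, -0.0]
contact_force: [0.5, 0.3, 0.3]
gripper_width: 0.002
```

```bash
python3 - <<'E'
from h import *
plan((.5198,-.1065,.123,1.328))
s=read_camera('side'); crop(s,270,110,150,130,5,'pics/s10.png')
E
```

```text
t 12.68 pos [ 0.5191 -0.1078  0.2197] yaw 1.3299468012086075 tz [-0.0011 -0.0001 -1.    ] f [0.5056 0.2943 0.3334] g 0.0021493640164273633
(0.5198, -0.1065, 0.123, 1.328) -> [ 1.4  0.5 96.7] 0.002 dist 97.0
```

View pics/s10.png

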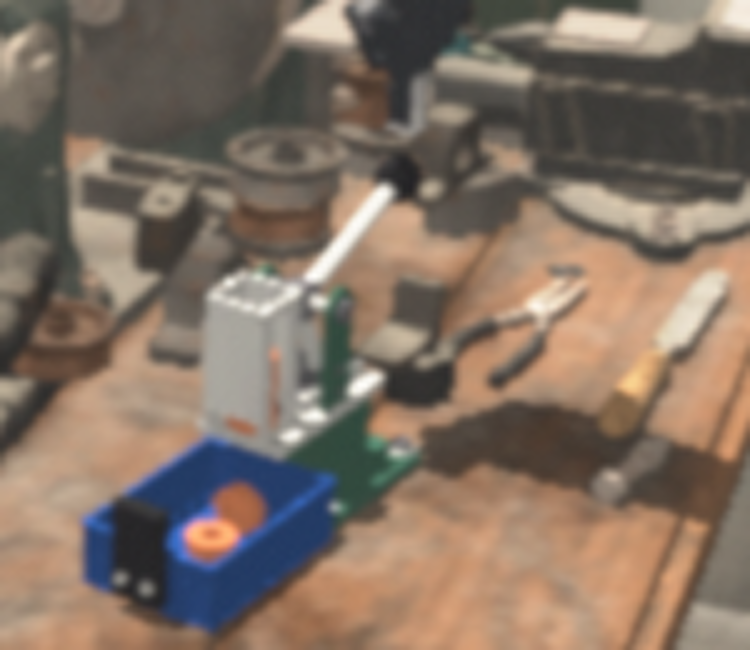

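Two spacers in the tray (the second leans on the first), lever up again, orange at the gate. Third stroke.

arm_command(series=[[0,[0,0,15],0],[0,[0,0,35],0],[0,[0,0,55],0],[0,[0,0,75],0],[0,[0,0,90],0],[0,[0,0,98],0],[0,[0,0,98],0],[0,[0,0,98],0]])

```text
t: 13.72
eef_pos: [0.5206, -0.1077, 0.1235]
tool_rot: [0.0, 0.787, 0.617, 0.001]
contact_force: [-3.7, 0.5, 19.7]
gripper_width: -0.005
```

```bash
python3 - <<'E'
from h import *
plan()
s=read_camera('side'); crop(s,270,110,150,130,5,'pics/s11.png')
E
```

```text
t 13.72 pos [ 0.5206 -0.1077  0.1235] yaw 1.329787441147597 tz [ 0.0025  0.0008 -1.    ] f [-3.7098  0.5231 19.6881] g -0.005319453472315605
```

View pics/s11.png

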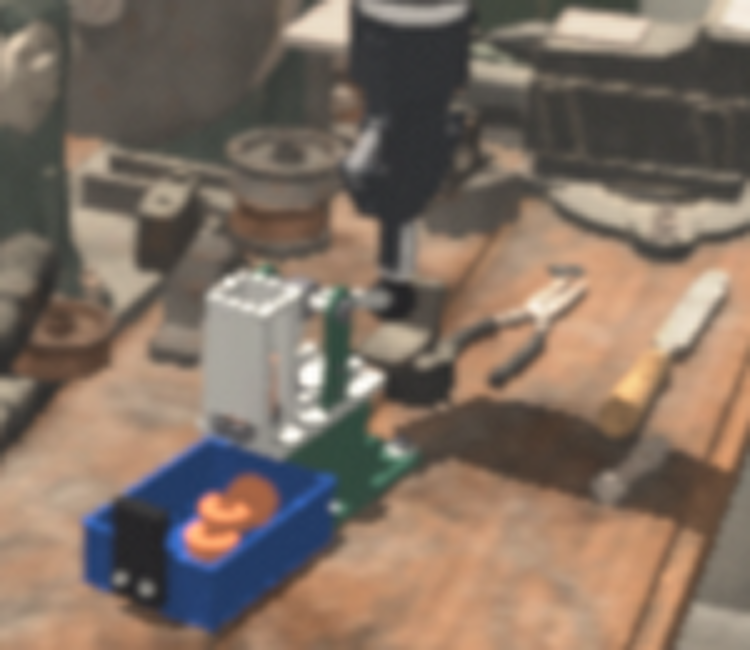

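arm_command(series=[[0,[0,0,-30],0],[0,[0,0,-60],0],[0,[0,0,-90],0],[0,[0,0,-110],0],[0,[0,0,-130],0],[0,[0,0,-150],0],[0,[0,0,-155],0],[0,[0,0,-155],0]])

```text
t: 14.78
eef_pos: [0.5191, -0.1077, 0.2765]
tool_rot: [-0.0, 0.787, 0.617, -0.0]
contact_force: [-1.0, 1.0, 0.3]
gripper_width: -0.001
```

```bash
python3 - <<'E'
from h import *
plan((.5859,.1604,.27,1.331),(.5859,.1604,.12,1.331))
s=read_camera('side'); crop(s,270,110,150,130,5,'pics/s12.png')
w=read_camera('wrist'); cv2.imwrite('pics/w12.png',w)
E
```

```text
t 14.78 pos [ 0.5191 -0.1077  0.2765] yaw 1.3300721645460782 tz [-0.0007  0.0001 -1.    ] f [-0.9842  1.0131  0.3091] g -0.0009339104624444906
(0.5859, 0.1604, 0.27, 1.331) -> [276.2   0.9   6.5] -0.001 dist 276.0
(0.5859, 0.1604, 0.12, 1.331) -> [276.2   1.  156.5] -0.001 dist 317.0
```

View pics/s12.png

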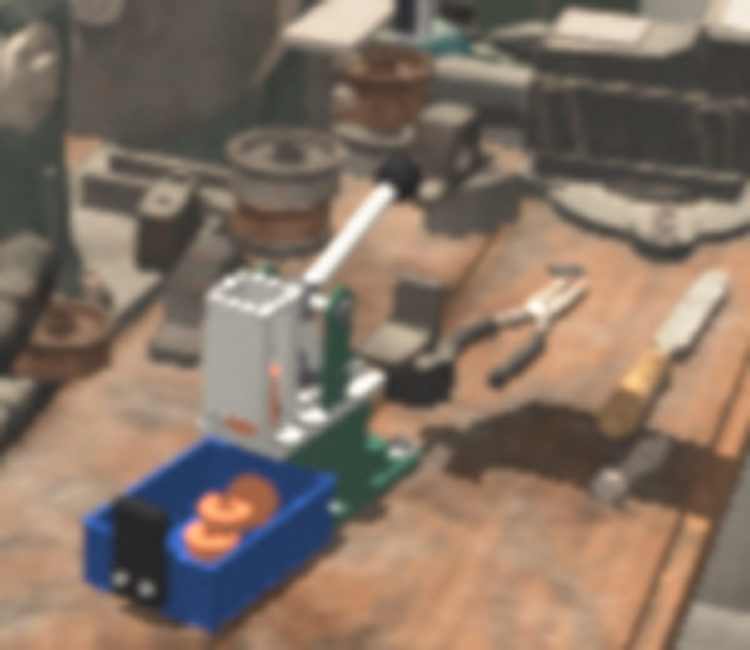

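View pics/w12.png

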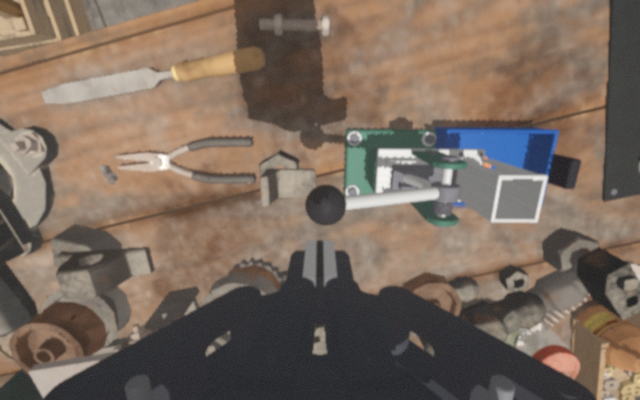

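arm_command(series=[[0,[50,0,0],0],[0,[105,0,0],0],[0,[160,0,0],0],[30,[215,0,6],0],[50,[260,1,40],0],[50,[276,1,90],0],[50,[276,1,130],0],[50,[276,1,156],0]])

```text
t: 15.88
eef_pos: [0.5844, 0.16, 0.1178]
tool_rot: [-0.001, 0.787, 0.617, -0.002]
contact_force: [-0.1, -0.7, 0.3]
gripper_width: 0.587
```

```bash
python3 - <<'E'
from h import *
m=camera_model('wrist'); w=read_camera('wrist'); plan((.5859,.1604,.064,1.331))
cv2.imwrite('pics/w13.png',w); print(proj(m,(.5859,.1604,.07)))
E
```

```text
t 15.93 pos [0.5829 0.1593 0.1152] yaw 1.3305888032422268 tz [-0.0078 -0.0033 -1.    ] f [-1.6642  0.4616 -2.649 ] g 0.5856591369094927
(0.5859, 0.1604, 0.064, 1.331) -> [ 2.   3.  51.1] -0.0 dist 51.0
[319.9789 232.6459]
```

View pics/w13.png

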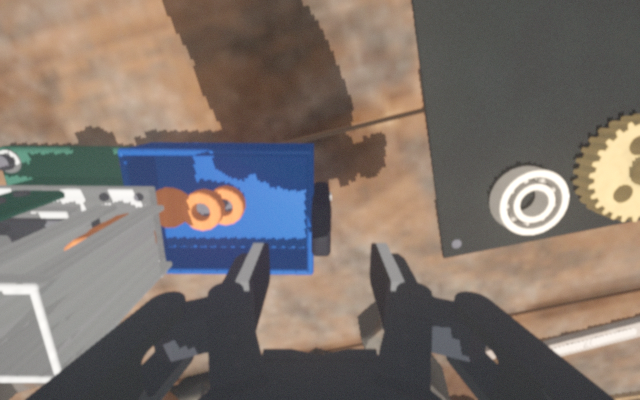

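arm_command(series=[[50,[0,0,20],0],[50,[0,0,45],0],[50,[0,0,56],0],[50,[0,0,56],0],[0,[0,0,56],0],[0,[0,0,56],0],[0,[0,0,56],0],[0,[0,0,56],0]], squeeze=60)

```text
t: 16.92
eef_pos: [0.5868, 0.1602, 0.0664]
tool_rot: [0.0, 0.787, 0.617, 0.001]
contact_force: [-0.9, 0.2, 6.0]
gripper_width: 0.121
```

```bash
python3 - <<'E'
from h import *
plan((.605,.238,.066,1.331),(.56,.30,.11,1.4),(.4634,.423,.11,1.551))
E
```

```text
t 16.93 pos [0.5868 0.1602 0.0664] yaw 1.3295644299890415 tz [ 0.0015  0.0008 -1.    ] f [-0.9397  0.1844  6.0355] g 0.12108209839971976
(0.605, 0.238, 0.066, 1.331) -> [79.9 -1.   0.5] -0.001 dist 80.0
(0.56, 0.3, 0.11, 1.4) -> [129.4 -59.4 -43.5] -0.07 dist 149.0
(0.4634, 0.423, 0.11, 1.551) -> [ 225.8 -182.6  -43.6] -0.221 dist 294.0
```

arm_command(series=[[0,[0,0,-2],0],[0,[5,0,-4],0],[0,[20,0,-4],0],[0,[42,0,-5],0],[0,[64,-1,-10],0],[0,[82,-5,-18],0],[0,[98,-16,-28],0],[0,[112,-32,-38],-0.03]])

```text
t: 17.92
eef_pos: [0.5812, 0.2776, 0.1041]
tool_rot: [0.0, 0.777, 0.629, 0.0]
contact_force: [-0.5, -0.8, -4.1]
gripper_width: 0.124
```

```bash
python3 - <<'E'
from h import *
plan((.4634,.423,.11,1.551),(.4634,.423,.0694,1.551))
w=read_camera('wrist'); cv2.imwrite('pics/w14.png',w)
E
```

```text
t 17.93 pos [0.5812 0.2776 0.1041] yaw 1.3614635651960927 tz [ 0.0003  0.     -1.    ] f [-0.5472 -0.7844 -4.1485] g 0.124214852031504
(0.4634, 0.423, 0.11, 1.551) -> [ 117.7 -145.4   -5.9] -0.19 dist 187.0
(0.4634, 0.423, 0.0694, 1.551) -> [ 117.7 -145.4   34.7] -0.19 dist 190.0
```

View pics/w14.png

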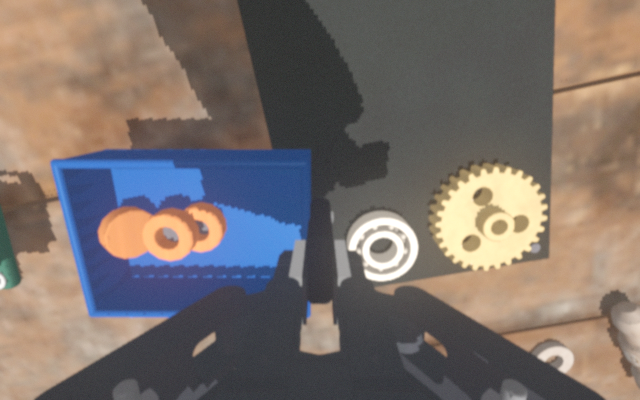

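arm_command(series=[[0,[15,-20,-2],-0.02],[0,[36,-45,-5],-0.06],[0,[58,-72,-5],-0.1],[0,[80,-99,-5],-0.14],[0,[100,-124,-5],-0.18],[0,[114,-140,-5],-0.19],[0,[117.5,-145.5,-5],-0.19],[0,[117.5,-145.5,-5],-0.19]])

```text
t: 18.98
eef_pos: [0.4643, 0.4212, 0.1083]
tool_rot: [0.0, 0.715, 0.699, -0.0]
contact_force: [0.1, -0.5, -4.0]
gripper_width: 0.126
```

```bash
python3 - <<'E'
from h import *
plan()
w=read_camera('wrist'); cv2.imwrite('pics/w15.png',w)
m=camera_model('wrist')
for c in [(.6633,.4488),(.6586,.252),(.3616,.2571),(.3648,.4546)]: print(proj(m,(*c,.003)))
plan((.4634,.423,.08,1.551),(.4634,.423,.0694,1.551))
E
```

```text
t 18.98 pos [0.4643 0.4212 0.1083] yaw 1.5493559667429668 tz [ 0.0003 -0.0007 -1.    ] f [ 0.1152 -0.48   -3.958 ] g 0.1259061619444257
[353.4932 397.4291]
[148.3679 397.0545]
[75.6904 61.4424]
[366.132   59.3437]
t 19.02 pos [0.465  0.4205 0.1083] yaw 1.5481710291236679 tz [ 0.0007 -0.0009 -1.    ] f [ 0.0955 -0.9332 -3.657 ] g 0.12281528254349032
(0.4634, 0.423, 0.08, 1.551) -> [ 2.5 -1.7 28.3] -0.003 dist 28.0
(0.4634, 0.423, 0.0694, 1.551) -> [ 2.5 -1.7 38.9] -0.003 dist 39.0
```

View pics/w15.png

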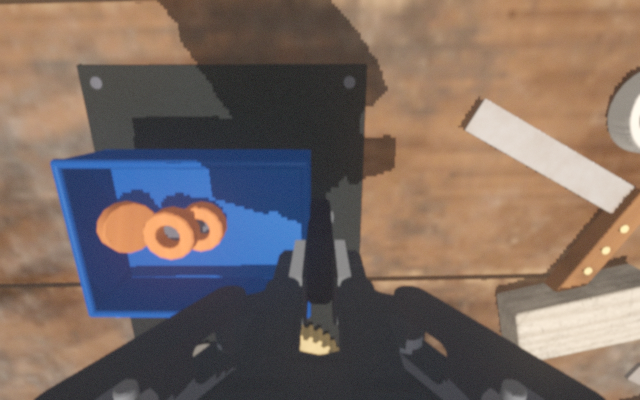

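arm_command(series=[[0,[1,-1,10],-0.002],[0,[1,-1,22],-0.002],[0,[1,-1,30],-0.002],[0,[1,-1,35],-0.002],[0,[1,-1,38],-0.002],[0,[1,-1,39],-0.002],[0,[1,-1,39],-0.002]])

```text
t: 19.9
eef_pos: [0.4633, 0.4229, 0.0696]
tool_rot: [-0.0, 0.714, 0.7, 0.0]
contact_force: [-1.3, -0.2, -2.3]
gripper_width: 0.122
```

```bash
python3 - <<'E'
from h import *
plan((.4634,.423,.0694,1.551))
E
```

```text
t 19.9 pos [0.4633 0.4229 0.0696] yaw 1.5518507338384082 tz [ 0.0003  0.0003 -1.    ] f [-1.282  -0.2416 -2.321 ] g 0.12194229360052089
(0.4634, 0.423, 0.0694, 1.551) -> [0.1 0.1 0.2] 0.001 dist 0.0
```

arm_command(series=[[0,[0,0,1],0],[0,[0,0,1.5],0],[0,[0,0,1.5],0],[40,[0,0,1],0],[40,[0,0,1],0],[40,[0,0,-3],0],[40,[0,0,-30],0],[40,[0,0,-70],0]])

```text
t: 20.9
eef_pos: [0.4625, 0.4222, 0.1391]
tool_rot: [0.0, 0.714, 0.7, -0.001]
contact_force: [0.7, 0.5, 1.1]
gripper_width: 0.471
```

arm_command(series=[[40,[0,0,-40],0],[40,[20,0,-95],0],[40,[70,0,-140],0],[40,[120,40,-150],0],[40,[170,80,-150],0],[40,[220,120,-150],0],[40,[220,120,-150],0],[40,[220,120,-150],0]])

```text
t: 21.9
eef_pos: [0.5874, 0.6403, 0.2881]
tool_rot: [0.0, 0.714, 0.7, -0.001]
contact_force: [-0.5, -0.7, 0.3]
gripper_width: 0.467
```

```bash
python3 - <<'E'
from h import *
plan()
s=read_camera('side'); crop(s,210,130,220,180,3.5,'pics/s16.png')
t=read_camera('top'); crop(t,195,140,270,150,2.9,'pics/t16.png'); cv2.imwrite('pics/t16f.png',t)
E
```

```text
t 21.9 pos [0.5874 0.6403 0.2881] yaw 1.551796109875962 tz [-0.0006 -0.0014 -1.    ] f [-0.5094 -0.7285  0.3001] g 0.4670547752560485
```

View pics/s16.png

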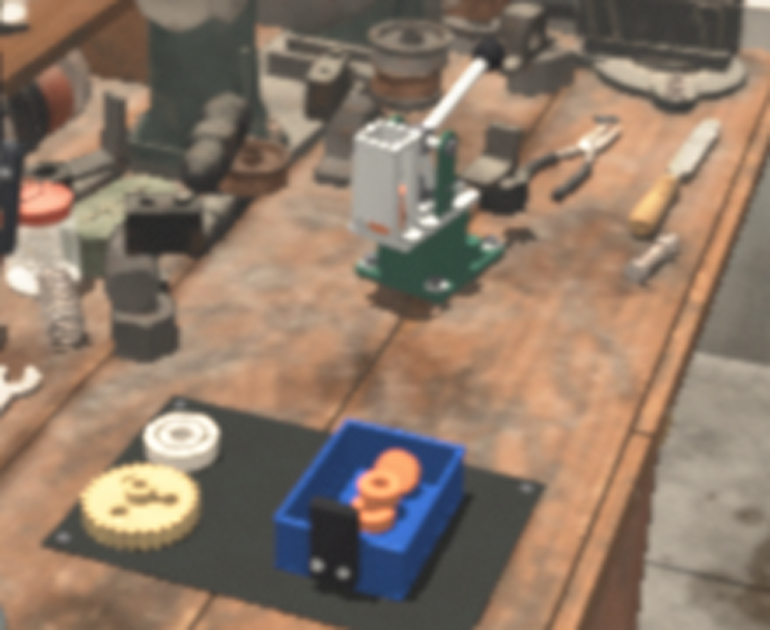

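View pics/t16.png

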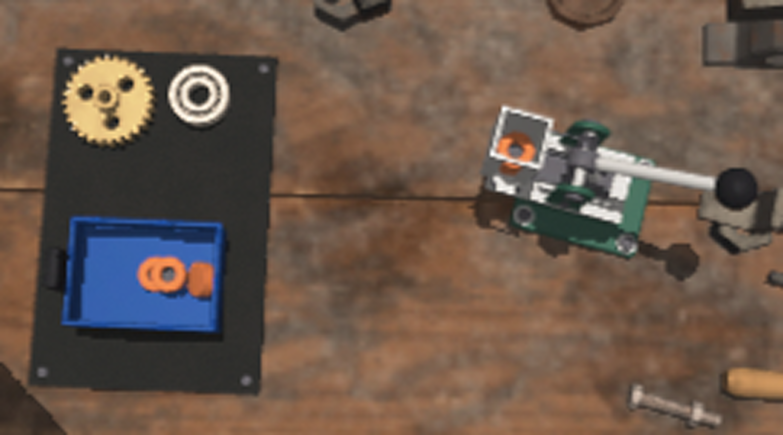

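```bash
python3 - <<'E'
from h import *
T=camera_model('top')
def P(L,z): return np.array([onz(T,195+(a+.5)/2.9-.5,140+(b+.5)/2.9-.5,z) for a,b in L])
tr=P([(69,217),(222,223),(221,333),(63,325)],.043); c=tr.mean(0); print('tray',c)
m=np.array([.5121,.3531]); a=1.551; ey=np.array([np.cos(a),np.sin(a)]); ex=np.array([ey[1],-ey[0]])
print('in mat',(c[:2]-m)@ex,(c[:2]-m)@ey, 'gear',P([(108,100)],.027),'brg',P([(199,95)],.016))
bot.hand_in()
E
```

```text
tray [0.4587 0.3534 0.043 ]
in mat -0.05339590699227668 -0.0007300586860839863 gear [[0.6111 0.3955 0.027 ]] brg [[0.6198 0.3179 0.016 ]]
the job is handed in; nothing more can be done
```

I carried the tray in until it met the dispenser's foot under the outlet. I then pressed the lever three strokes to its stop, letting it spring fully back up after each. After that I lifted the tray out by its grip, set it on the near part of the mat, backed the arm clear and handed in at about 22 s of the 72 s allowed.

My last checks, from the camera pictures:
- **Spacers:** three are in the tray. Two overlap and one leans on edge inside the walls. The magazine still shows orange at the gate and the lever is up. I did not count the remaining three one by one.
- **Tray:** its middle is 53 mm towards -x from the mat's centre and 1 mm off along y, against a target of 50 mm. It lies along the mat's y and looks level.
- **Gear and bearing:** both measured within about 1 mm of where they started.
- **Forces:** the highest force reading was about 20 N, at the lever's stop. I only read forces at the end of each move, so brief peaks in between would not show.
- **Correction:** the tray came in about 5 mm off sideways at first. I moved it back in line before pressing the lever.

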